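Set the walnut block on the sloped stand

ROBOT

A 6-joint arm with a two-finger parallel gripper is mounted at the origin on a cart in front of the work surface, level with it; the furniture and walls round the work are solid. World frame = base frame: x ahead of the robot, y to its left, z up, the work surface at z = 0. Lengths are in mm, angles in rad, forces in N, time in s.
With the tool pointing down it reaches from about 350 to 775 mm from the base axis. Payload 7.3 kg.
Tool frame: the origin (TCP) lies at the very end of the fingers, on their centre line; the grasp point (between the pads) lies 19 mm behind it; z points along the fingers, y is the line along which they close (so a half turn about z gives the same grasp; the last joint's range is limited). The gripper opens to 92 mm and grips with 3 to 60 N. Pads are 19 mm wide; open, the fingers measure 130 mm over their backs; the gripper's body (75 mm by 190 mm) begins 47 mm behind the grasp point.
Start: joints at [-1.365, 0.342, 1.524, -0, 1.275, -0.146], TCP at [180.932, -492.858, 226.741] pointing down, gripper open.
Joint ranges: [-2.53, 2.53], [-0.77, 2.02], [0.04, 2.7], [-1, 4.14], [0.28, 2.66], [-3.11, 3.11]. Speed limits (rad/s): [2.57, 2.57, 3.14, 3.14, 3.14, 3.14].

INTERFACE

Orientations are given as [roll, pitch, yaw] about the fixed x, y, z axes, in that order (R = Rz(yaw) Ry(pitch) Rx(roll)).
In Python, from plant import bot gives the robot as it stands.
- The arm moves only by the tool apply_moves, never from a script. Its argument "motion" is text: rows parted by semicolons, each of 4 numbers parted by spaces: the shift along the tool's x, y, z in m, then the turn about the tool's z in degrees. A call has 1 to 8 rows; each row shifts and turns the commanded pose from where the row before left it, along the tool's axes as they then stand; what a row does not reach is not made up. A row lasts 1/8 s, in which the tool goes at most 62.5 mm and 10.7 degrees, less where a joint would pass 70% of its speed; a pose out of reach is approached as far as the arm can. A call with a gripper value outside its range is refused whole. "fingers" is the opening, from -1 (shut) to 1 (fully open), set as the call begins (left out, the last holds). The fingers move at their own pace and stop on an object; the grip force is fixed at half the most. Time passes only in rows, so rows that do not move let the fingers close. It gives the time, the measured TCP pose, the force, the opening and the grip force at its end, in the units of the state.
- bot.get_obs(): the state, without advancing time (a new reading comes with each control period).
- bot.capture(name): name is "side" or "top"; returns a dict with "img" (420x560x3 uint8, blue, green, red), "range_z" (420x560 float32, mm along the optical axis (not along the pixel's ray), 0 where there is no reading), "fx", "fy", "cx", "cy" (pixels), "D" ([k1, k2, p1, p2, k3] as OpenCV has them; the pictures are not rectified), "world_from_camera" (4x4, takes a point from camera to world coordinates). Camera axes: x right, y down, z forward; pixel columns grow to the right and rows downward; lengths in mm; the calibration is good to about 2 mm. A picture is of the moment at which its call begins.
- bot.close_job(): hands the job in; it is judged then, once.
Trained networks look in a picture, given as the dict that the camera call returned (one of the last four; its "shot" number tells which), for a name from the list of things; names that differ only in an ending like _2 or _b are one class to them, and where a whole thing is asked for, a point or a joint stands for the part that bears it (a point fixed in the world has none). Each returns a list of dicts, best first, with "p" (0 to 1); they miss things now and then, are a little off and sometimes report something else, mostly with a low value. They report only what shows in the picture. A call takes as long as a camera call. They do not tell look-alikes from the thing itself.
- bot.cut_out(picture, thing): "pixels" (420x560 bool, what is visible of it) and "point" ([column, row] in pixels, amid what is visible of it).
The state is a dict: "time": time; "joint_positions": joint angles; "dq": joint speeds; "tau": joint torques, N m; "tool_pos": TCP position; "tcp_rot": TCP orientation; "contact_force": force on the tool from outside, world axes, zero at the start; "moment": the same for the moment, N m; "grip_width": finger opening in mm; "finger_force": force on a finger pad.
Only numpy, scipy, OpenCV 4.12 (cv2) and the standard library are available. Lean on these libraries where they do the work, as an engineer would, in place of code of your own. Each camera call takes 0.05 s, during which the arm holds its last target. There are 200 camera calls.

TASK

Pick up the dark walnut block and set it down on the sloped stand (lower it in the gripper, do not drop it), so that it lies flat on the slope, near the middle of the stand's width, with its long side resting against the lip at the bottom. Leave the pale sanding block where it is, and let go of the walnut block.

Things in the scene. Friction and masses are not known exactly. Their poses are not given: they have to be found in the camera images.
- walnut_block: Plain dark brown walnut block, 58 x 120 x 45 mm (own x, y, z), 0.15 to 0.31 kg, lying loose on the bench on its 58 x 120 face with y (long side) horizontal. Origin: centre of its underside; z up through the block. It is grasped from above across the 58 mm width (along its x); gripped by its upper half, the fingers clear the stand's lip.
- sanding_block: Pale beech sanding block with an 8 mm cork sole beneath, same size and pose convention as the walnut block (58 x 120 x 45 mm, origin at the centre of its underside). A bystander that is to stay where it is; it and the walnut block may have swapped places.
- stand: Sloped stand fixed to the bench, plywood with a smooth bare metal face; 220 mm wide (its y) and about 135 mm deep (its x). The face slopes at 25 degrees, low at its -x side (roughly towards the robot), high at +x; its upper edge is 87 mm above the bench. Along the low edge runs a dark wooden lip, 12 mm thick, standing 10 mm proud of the face. Origin: centre of its underside, on the bench; z vertical. The stand's place and yaw vary.
- stand_rest (a point): Point on the stand's face at the foot of the lip's inner side, mid-width, 32 mm above the bench. Its x points up the slope (the face runs 130 mm from here), y along the lip, z is normal to the face, outward. The face is slippery (friction about 0.2), so a block released on it slides down to the lip by itself. A block properly seated has its origin at x = 29 mm, z = 0 in this frame, its own y along the lip (either way round) and its own z along this z.
Not all that is in view belongs to the job. Leave any purple or turquoise look-alike of the walnut_block alone.

How it is judged:
By the outcome, as a careful person would: the job done as asked, in the order asked, and still so for the second after the job is handed in, with the robot touching nothing.
It also fails if it takes over 35 s, if anything falls off the work surface, if the arm or the gripper's body presses on something with over 40 N, if the wrist force passes 120 N, or if a joint passes its speed limit or range.

## Working session

There is one attempt and no reset: what is moved stays moved. The work goes in short steps, Python scripts to look and compute and a tool call to move; the robot and the scene stay as the last step left them, time stands still between calls to the robot, and variables do not carry over. Pictures are saved under pics/ and viewed, at most 10 in all, crops included, and the job is handed in when it is done.

Besides the shell and the picture viewer there is one more tool, called after "Emit:" as name(argument=value, ...) on one line, values as JSON. apply_moves: Moves the arm, as the interface text tells. Its arguments: {"type":"object","properties":{"motion":{"type":"string"},"fingers":{"type":"number"}},"required":["motion"]}

```bash
mkdir -p pics; cat > h.py <<'E'
import numpy as np, cv2
from plant import bot
def pts(c,mask):
    v,u=np.nonzero(mask&(c["range_z"]>0)); z=c["range_z"][v,u]
    K=np.array([[c["fx"],0,c["cx"]],[0,c["fy"],c["cy"]],[0,0,1]])
    n=cv2.undistortPoints(np.stack([u,v],1).astype(np.float64)[:,None],K,np.array(c["D"],float))[:,0]
    P=np.c_[n*z[:,None],z,np.ones(len(z))]
    return (np.array(c["world_from_camera"])@P.T).T[:,:3]
E
python3 - <<'E'
from h import *
ims=[]
for n in("top","side"):
    c=bot.capture(n); im=c["img"].copy(); cv2.imwrite(f"pics/{n}0.png",im)
    print(n,np.array(c["world_from_camera"]).round(2).tolist())
    for t in("walnut_block","sanding_block","stand"):
        for d in bot.cut_out(c,t):
            m=d["pixels"]; P=pts(c,m)
            print(t,round(d["p"],2),d["point"],m.sum(),np.median(P,0).round(),np.percentile(P,2,axis=0).round(),np.percentile(P,98,axis=0).round(),c["img"][m].mean(0).round())
print(bot.get_obs())
E
```

```text
top [[0.1, -0.97, 0.21, 145.5], [-0.99, -0.1, 0.02, -83.17], [0.01, -0.21, -0.98, 1455.72], [0.0, 0.0, 0.0, 1.0]]
walnut_block 0.74 [408.7, 239.2] 779 [ 372. -486.   44.] [ 317. -529.   16.] [ 431. -445.   51.] [146. 157.  59.]
walnut_block 0.73 [147.6, 231.5] 826 [332. 333.  44.] [274. 304.   8.] [392. 368.  50.] [131.  70. 117.]
walnut_block 0.69 [278.5, 209.1] 785 [446. -69.  44.] [ 402. -123.    1.] [494. -13.  50.] [ 73.  98. 130.]
sanding_block 0.98 [361.3, 211.1] 781 [ 464. -324.   44.] [ 423. -378.    3.] [ 509. -270.   51.] [ 89. 124. 155.]
sanding_block 0.23 [172.0, 165.3] 3087 [545. 282.  57.] [479. 178.  29.] [608. 388.  86.] [204. 216. 218.]
stand 0.98 [172.1, 166.9] 3095 [545. 283.  56.] [479. 178.  27.] [609. 387.  86.] [204. 215. 218.]
side [[-0.91, -0.23, 0.35, -116.83], [-0.42, 0.51, -0.75, 1169.51], [-0.01, -0.83, -0.56, 1013.84], [0.0, 0.0, 0.0, 1.0]]
walnut_block 0.59 [290.5, 236.4] 647 [440. -39.  43.] [ 399. -115.    4.] [497.  -1.  49.] [ 54.  79. 113.]
walnut_block 0.45 [349.9, 175.7] 216 [ 415. -479.   35.] [ 387. -524.   -1.] [ 443. -456.   49.] [100. 107. 
[... 313 characters left out ...]
6.  97. 126.]
{'time': 0.4, 'joint_positions': array([-1.36496820e+00,  3.42119632e-01,  1.52422844e+00,  4.58350532e-05,
        1.27539961e+00, -1.45987886e-01]), 'dq': array([ 0.0005139 , -0.00182262, -0.00087455,  0.00010527, -0.00089155,
       -0.00023068]), 'tau': array([-9.93306603e-04, -4.30714524e+01, -2.44193941e+01,  7.17368256e-02,
        5.02966507e-02, -4.93383766e-05]), 'tool_pos': array([ 180.94878626, -492.79005347,  226.63346675]), 'tcp_rot': array([-3.14144565e+00, -6.59341439e-05,  3.51802660e-01]), 'contact_force': array([0.25033486, 0.18222159, 0.19806688]), 'moment': array([ 0.01152612, -0.07227604, -0.00289125]), 'finger_force': 0.0, 'grip_width': 91.71927649654565}
```

View pics/top0.png

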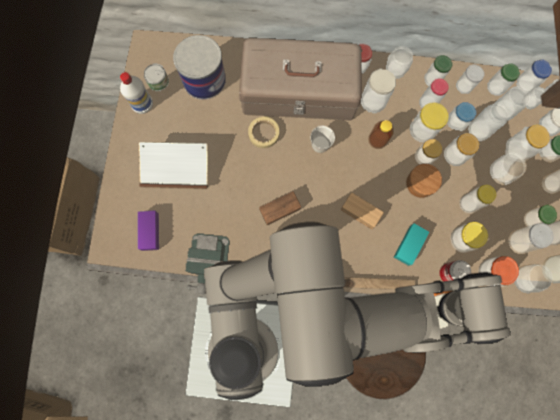

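View pics/side0.png

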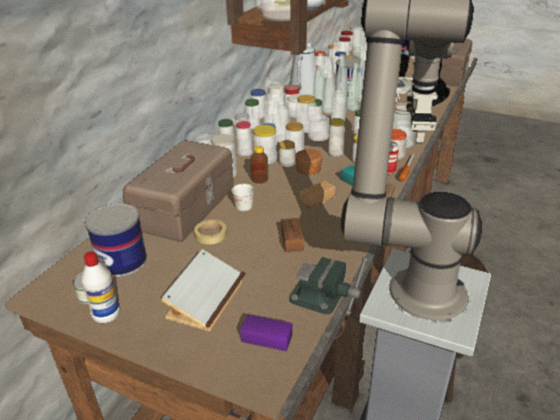

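The top view shows the candidates: dark brown block (278,209), paler block (361,211), purple look-alike (147,231) and turquoise look-alike (411,243). The stand is at (172,166) and a vise at (207,253). The dark brown block at (278,209) fits "walnut", because the one at (361,211) is lighter. I'll confirm that in a crop while fitting the poses.

```bash
python3 - <<'E'
from h import *
from scipy.spatial.transform import Rotation as R
c=bot.capture("top")
cv2.imwrite("pics/crop.png",cv2.resize(c["img"][150:260,120:400],None,fx=2.8,fy=2.8,interpolation=cv2.INTER_CUBIC))
def rect(Q):
    r=cv2.minAreaRect(Q[:,:2].astype(np.float32)); b=cv2.boxPoints(r)
    e=max((b[1]-b[0],b[2]-b[1]),key=np.linalg.norm)
    return np.round(r[0],1),np.round(r[1],1),np.degrees(np.arctan2(e[1],e[0])).round(1)
for t in("walnut_block","sanding_block","stand"):
    for d in bot.cut_out(c,t):
        if d["p"]<.4: continue
        P=pts(c,d["pixels"])
        if t!="stand":
            Q=P[abs(P[:,2]-45)<7]; print(t,d["point"],*rect(Q),Q[:,2].mean().round(1))
        else:
            for k in range(4):
                A=np.c_[P[:,:2],np.ones(len(P))]; s=np.linalg.lstsq(A,P[:,2],rcond=None)[0]; r=P[:,2]-A@s; P=P[abs(r)<max(2.5,2*r.std())]
            print("stand",rect(P),len(P),r.std(),"slope",np.degrees(np.arctan(np.hypot(*s[:2]))),"dir",np.degrees(np.arctan2(s[1],s[0])),s)
            g=s[:2]/np.hypot(*s[:2]); y=np.array([-g[1],g[0]])
            print("along g",np.percentile(P[:,:2]@g,[0,1,99,100]),"along y",np.percentile(P[:,:2]@y,[0,1,99,100]),g,y,P[:,2].min(),P[:,2].max())
# heights near
m=np.zeros((420,560),bool);m[228:280,180:232]=1
V=pts(c,m);V=V[V[:,2]>15];print("vise",V.min(0),V.max(0))
E
```

```text
walnut_block [408.7, 240.1] [ 374.3 -489.7] [ 57.8 120.2] -24.3 44.6
walnut_block [151.0, 232.8] [333.7 337.2] [122.4  57.4] 9.3 44.4
walnut_block [280.7, 210.6] [448.4 -67.9] [ 57.1 119.2] -58.3 44.6
sanding_block [363.1, 210.7] [ 469.1 -325.8] [116.9  60.6] 63.5 44.8
stand (array([545.7, 282.8]), array([134.5, 219.1]), np.float32(-84.6)) 2698 3.3706231333007968 slope 23.778414558781225 dir 4.1987312165210415 [ 4.39420070e-01  3.22592097e-02 -1.91893800e+02]
along g [496.10425064 503.17009741 627.65277914 630.88091448] along y [132.98393935 134.21877661 348.29642155 352.46434303] [0.9973161  0.07321611] [-0.07321611  0.9973161 ] 24.16985011495467 90.01460732891223
vise [193.11379038  21.147478    15.11629243] [344.557943   197.02205755 404.01049224]
```

View pics/crop.png

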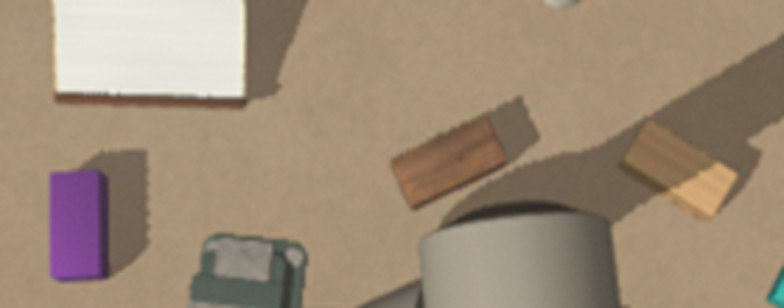

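The crop confirms it: the dark brown block, crop (450,160), is the walnut. The pale two-tone one at crop (680,170) is the sanding block. Next I'll refine the stand fit and plan the approach. The tool always stays vertical, so I'll grasp with yaw ≈121.7° for the block and ≈95° for the stand.

```bash
cat >> h.py <<'E'
def plan(x,y,z,yaw,n,rd=3):
    "n equal world steps -> tool-axis rows (m, deg)"
    o=bot.get_obs(); p=np.array(o["tool_pos"]); a=np.degrees(o["tcp_rot"][2]); print("at",p.round(1),round(a,1))
    d=(np.array([x,y,z])-p)/n/1000; da=((yaw-a+180)%360-180)/n; rows=[]
    for i in range(n):
        t=np.radians(a+i*da); ex=np.array([np.cos(t),np.sin(t),0]); ey=np.array([np.sin(t),-np.cos(t),0])
        rows.append(f"{d@ex:.{rd}f} {d@ey:.{rd}f} {-d[2]:.{rd}f} {-da:.1f}")
    print("; ".join(rows))
E
python3 - <<'E'
from h import *
from scipy.optimize import least_squares
c=bot.capture("top"); s=bot.capture("side")
for n,c in(("top",c),("side",s)):
    d=bot.cut_out(c,"stand")[0]; m=d["pixels"]&(c["img"].min(2)>140)
    m=cv2.erode(m.astype(np.uint8),np.ones((5,5)))>0
    P=pts(c,m); 
    # plane, slope fixed 25deg: z=32+tan25*((x,y).g - r)
    f=lambda q:P[:,2]-32-np.tan(np.radians(25))*(P[:,0]*np.cos(q[0])+P[:,1]*np.sin(q[0])-q[1])
    q=least_squares(f,[.09,505],loss="soft_l1",x_scale=[.01,1]).x; r=f(q)
    print(n,len(P),"yaw",np.degrees(q[0]),"rest along g",q[1],r.std())
    M=pts(c,cv2.morphologyEx(d["pixels"].astype(np.uint8),cv2.MORPH_OPEN,np.ones((3,3)))>0)
    for yaw in (4,5,5.4,6):
        t=np.radians(yaw); g=np.array([np.cos(t),np.sin(t)]);y=np.array([-g[1],g[0]])
        up=M[M[:,2]>25]
        print(yaw,"g",np.percentile(up[:,:2]@g,[.5,99.5]).round(1),"y",np.percentile(up[:,:2]@y,[.5,99.5]).round(1))
plan(448,-68,200,121.7,10)
E
```

```text
top 2262 yaw 4.044176571180059 rest along g 511.1876757268694 3.405763775781394
4 g [496.5 627.2] y [136.3 351.7]
5 g [500.9 631.6] y [126.1 341.9]
5.4 g [502.2 633.4] y [121.9 338. ]
6 g [504.6 636. ] y [115.9 331.9]
side 2405 yaw 5.7533116063350755 rest along g 519.0511620704555 2.706169257001137
4 g [498.8 631. ] y [140.4 357.8]
5 g [502.8 635.3] y [130.7 347.9]
5.4 g [504.1 637.2] y [126.9 344.1]
6 g [505.9 640.2] y [120.8 338.3]
at [ 181.  -492.9  226.8] 20.2
0.040 -0.031 0.003 -10.2; 0.044 -0.023 0.003 -10.2; 0.048 -0.015 0.003 -10.2; 0.050 -0.006 0.003 -10.2; 0.050 0.003 0.003 -10.2; 0.049 0.011 0.003 -10.2; 0.046 0.020 0.003 -10.2; 0.042 0.028 0.003 -10.2; 0.036 0.035 0.003 -10.2; 0.030 0.040 0.003 -10.2
```

Emit:
apply_moves(motion="0.040 -0.031 0.003 -10.2; 0.044 -0.023 0.003 -10.2; 0.048 -0.015 0.003 -10.2; 0.050 -0.006 0.003 -10.2; 0.050 0.003 0.003 -10.2; 0.049 0.011 0.003 -10.2; 0.046 0.020 0.003 -10.2; 0.042 0.028 0.003 -10.2", fingers=1)

```text
time: 1.8
tool_pos: [395.3, -151.1, 202.9]
tcp_rot: [3.141, 0.001, 1.782]
contact_force: [0.6, -1.1, 0.1]
grip_width: 91.6
finger_force: 0.0
```

Emit:
apply_moves(motion="0.036 0.035 0.003 -10.2; 0.030 0.040 0.003 -10.2; 0 0 0 0; 0 0 0 0")

```text
time: 2.3
tool_pos: [447.1, -67.5, 196.7]
tcp_rot: [-3.141, 0.0, 2.132]
contact_force: [-1.1, -0.0, 0.2]
grip_width: 91.9
finger_force: 0.0
```

```bash
python3 - <<'E'
from h import *
plan(448.4,-68,200,121.7,1)
print(bot.get_obs()["joint_positions"])
E
```

```text
at [447.1 -67.5 196.7] 122.1
-0.001 0.001 -0.003 0.4
[-3.19174319e-01  2.38871766e-01  1.76028323e+00 -5.26396049e-04
  1.14268130e+00 -8.79795420e-01]
```

Emit:
apply_moves(motion="-0.001 0.001 0.035 0.4; 0 0 0.045 0; 0 0 0.045 0; 0 0 0.032 0; 0 0 0.018 0; 0 0 0 0; 0 0 0 0")

```text
time: 3.18
tool_pos: [449.1, -68.6, 22.5]
tcp_rot: [3.141, 0.001, 2.123]
contact_force: [0.7, -0.0, 0.3]
grip_width: 91.6
finger_force: 0.0
```

Emit:
apply_moves(motion="0 0 0 0; 0 0 0 0; 0 0 0 0; 0 0 0 0; 0 0 0 0; 0 0 0 0", fingers=-1)

```text
time: 3.92
tool_pos: [449.1, -67.6, 21.9]
tcp_rot: [3.141, 0.001, 2.125]
contact_force: [0.4, 2.0, 4.2]
grip_width: 57.8
finger_force: 30.0
```

Emit:
apply_moves(motion="0 0 -0.015 0; 0 0 -0.035 0; 0 0 -0.045 0; 0 0 -0.045 0; 0 0 -0.02 0; 0 0 0 0")

```text
time: 4.68
tool_pos: [448.9, -67.8, 182.3]
tcp_rot: [3.141, 0.002, 2.125]
contact_force: [0.1, 0.1, -3.3]
grip_width: 58.0
finger_force: 30.0
```

```bash
python3 - <<'E'
from h import *
o=bot.get_obs();print(o["grip_width"],o["finger_force"],o["contact_force"])
plan(529.1,282.6,180,95.2,8)
E
```

```text
57.96873335583406 29.999257922172546 [ 0.0959469   0.06947078 -3.34656266]
at [448.9 -67.8 182.3] 121.8
0.032 0.032 0.000 3.3; 0.034 0.030 0.000 3.3; 0.035 0.028 0.000 3.3; 0.037 0.026 0.000 3.3; 0.038 0.023 0.000 3.3; 0.040 0.021 0.000 3.3; 0.041 0.019 0.000 3.3; 0.042 0.016 0.000 3.3
```

Emit:
apply_moves(motion="0.032 0.032 0.000 3.3; 0.034 0.030 0.000 3.3; 0.035 0.028 0.000 3.3; 0.037 0.026 0.000 3.3; 0.038 0.023 0.000 3.3; 0.040 0.021 0.000 3.3; 0.041 0.019 0.000 3.3; 0.042 0.016 0.000 3.3")

```text
time: 5.68
tool_pos: [528.3, 284.6, 178.9]
tcp_rot: [-3.137, 0.002, 1.662]
contact_force: [0.6, -0.7, -2.8]
grip_width: 57.9
finger_force: 30.0
```

Emit:
apply_moves(motion="0 0 0 0; 0 0 0 0")

```text
time: 5.92
tool_pos: [528.1, 282.9, 179.5]
tcp_rot: [-3.138, 0.002, 1.665]
contact_force: [-0.1, 0.0, -2.8]
grip_width: 58.1
finger_force: 30.0
```

```bash
python3 - <<'E'
from h import *
plan(529.1,282.6,120,95.2,3)
for n in("top","side"):
    c=bot.capture(n)
    cv2.imwrite(f"pics/{n}1.png",c["img"])
    for d in bot.cut_out(c,"stand"):
        M=pts(c,d["pixels"]);M=M[M[:,2]<95];t=np.radians(5.2);g=np.array([np.cos(t),np.sin(t)]);y=np.array([-g[1],g[0]])
        print(n,d["p"],np.percentile(M[:,:2]@y,[.5,99.5]),np.percentile(M[:,:2]@g,[.5,99.5]))
E
```

```text
at [528.1 282.9 179.5] 95.4
-0.000 0.000 0.020 0.1; -0.000 0.000 0.020 0.1; -0.000 0.000 0.020 0.1
top 0.57 [123.45052432 262.30282384] [501.37096271 659.83357391]
side 0.78 [132.26550667 345.82282346] [503.6747789  639.36100841]
```

View pics/side1.png

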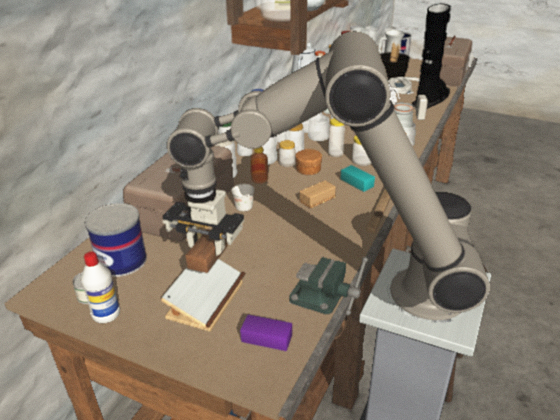

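The side view shows the block held at (200,254) above the stand face (203,292). The uphill edge should touch at TCP z ≈ 84, so I'll lower it gently from here.

Emit:
apply_moves(motion="0 0 0.02 0.2; 0 0.001 0.025 0; 0 0 0.02 0; 0 0 0.011 0; 0 0 0.004 0; 0 0 0 0")

```text
time: 6.88
tool_pos: [530.4, 283.7, 102.1]
tcp_rot: [3.141, -0.0, 1.661]
contact_force: [0.6, 0.3, -3.4]
grip_width: 57.7
finger_force: 30.0
```

Emit:
apply_moves(motion="0 0 0.003 0; 0 0 0.002 0; 0 0 0.002 0; 0 0 0.001 0; 0 0 0.001 0")

```text
time: 7.5
tool_pos: [530.1, 283.7, 92.6]
tcp_rot: [3.142, 0.0, 1.661]
contact_force: [0.4, -0.1, -2.8]
grip_width: 58.1
finger_force: 30.0
```

Emit:
apply_moves(motion="0 0 0.002 0; 0 0 0.001 0; 0 0 0.001 0; 0 0 0 0")

```text
time: 8.0
tool_pos: [530.1, 283.7, 88.6]
tcp_rot: [-3.141, 0.0, 1.661]
contact_force: [-0.2, 0.2, -2.1]
grip_width: 57.8
finger_force: 30.0
```

Emit:
apply_moves(motion="0 0 0.001 0; 0 0 0.001 0; 0 0 0 0")

```text
time: 8.38
tool_pos: [530.0, 283.7, 86.5]
tcp_rot: [-3.141, 0.0, 1.661]
contact_force: [-0.2, 0.5, -2.7]
grip_width: 57.9
finger_force: 30.0
```

Emit:
apply_moves(motion="0 0 0.001 0; 0 0 0.001 0; 0 0 0 0")

```text
time: 8.75
tool_pos: [530.1, 283.7, 84.9]
tcp_rot: [3.141, 0.0, 1.661]
contact_force: [-1.2, -1.0, -2.0]
grip_width: 57.8
finger_force: 30.0
```

Emit:
apply_moves(motion="0 0 0.001 0; 0 0 0 0")

```text
time: 9.0
tool_pos: [530.2, 283.8, 84.6]
tcp_rot: [3.141, -0.0, 1.661]
contact_force: [-2.8, -0.9, 4.0]
grip_width: 57.7
finger_force: 30.0
```

Emit:
apply_moves(motion="0 0 0.001 0; 0 0 0 0")

```text
time: 9.25
tool_pos: [530.2, 283.9, 84.5]
tcp_rot: [3.14, -0.0, 1.661]
contact_force: [-5.8, -2.1, 11.3]
grip_width: 57.8
finger_force: 30.0
```

Emit:
apply_moves(motion="0 0 0.001 0; 0 0 0 0")

```text
time: 9.5
tool_pos: [530.2, 284.0, 84.4]
tcp_rot: [3.14, -0.0, 1.661]
contact_force: [-8.5, -1.7, 16.7]
grip_width: 57.6
finger_force: 30.0
```

Contact came at z ≈ 84.7, as predicted. I'll back off the preload, then open gradually so the block tilts down under control.

Emit:
apply_moves(motion="0 0 -0.002 0; 0 0 0 0")

```text
time: 9.75
tool_pos: [530.2, 283.9, 84.5]
tcp_rot: [3.141, -0.0, 1.661]
contact_force: [-3.7, -0.1, 7.3]
grip_width: 57.8
finger_force: 30.0
```

Emit:
apply_moves(motion="0 0 0 0; 0 0 0 0; 0 0 0 0; 0 0 0 0", fingers=0.3)

```text
time: 10.25
tool_pos: [530.1, 283.7, 83.4]
tcp_rot: [-3.141, 0.0, 1.661]
contact_force: [-1.0, 0.9, -1.5]
grip_width: 59.6
finger_force: 0.5
```

Emit:
apply_moves(motion="0 0 0 0; 0 0 0 0; 0 0 0 0; 0 0 0 0", fingers=0.4)

```text
time: 10.75
tool_pos: [530.1, 283.7, 83.7]
tcp_rot: [3.142, 0.0, 1.661]
contact_force: [-1.2, -0.6, 0.3]
grip_width: 64.4
finger_force: 0.5
```

```bash
python3 - <<'E'
from h import *
c=bot.capture("side"); cv2.imwrite("pics/side2.png",cv2.resize(c["img"][180:340,120:320],None,fx=3,fy=3,interpolation=cv2.INTER_CUBIC))
E
```

```text
(no output)
```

View pics/side2.png

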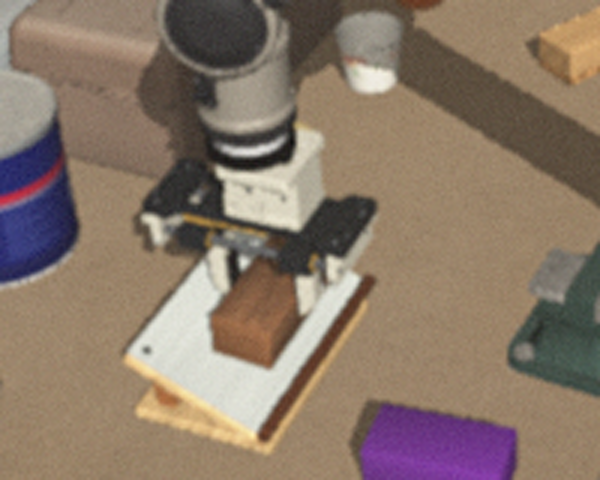

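The block (crop 258,310) is tilting between the fingers, with the lip just downhill of it. I'll continue opening and follow it downhill.

Emit:
apply_moves(motion="0 0 0 0; 0 0 0 0; 0 0 0 0; 0 0 0 0", fingers=0.55)

```text
time: 11.3
tool_pos: [530.1, 283.8, 83.7]
tcp_rot: [-3.142, 0.0, 1.661]
contact_force: [-1.0, -0.6, -1.2]
grip_width: 71.0
finger_force: 0.6
```

Emit:
apply_moves(motion="0 -0.001 -0.001 0; 0 -0.002 0 0; 0 -0.002 0 0; 0 0 0 0", fingers=0.75)

```text
time: 11.8
tool_pos: [525.1, 283.3, 84.8]
tcp_rot: [3.141, -0.0, 1.661]
contact_force: [0.2, -0.4, 0.4]
grip_width: 80.4
finger_force: 0.0
```

Emit:
apply_moves(motion="0 -0.002 0 0; 0 -0.002 0 0; 0 -0.002 0 0; 0 -0.002 0 0; 0 -0.002 0 0; 0 0 0 0", fingers=1)

```text
time: 12.55
tool_pos: [515.0, 282.4, 84.7]
tcp_rot: [-3.142, 0.0, 1.661]
contact_force: [0.7, -0.5, 0.6]
grip_width: 91.5
finger_force: 0.0
```

```bash
python3 - <<'E'
from h import *
c=bot.capture("side"); cv2.imwrite("pics/side3.png",cv2.resize(c["img"][180:340,120:320],None,fx=3,fy=3,interpolation=cv2.INTER_CUBIC))
E
```

```text
(no output)
```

View pics/side3.png

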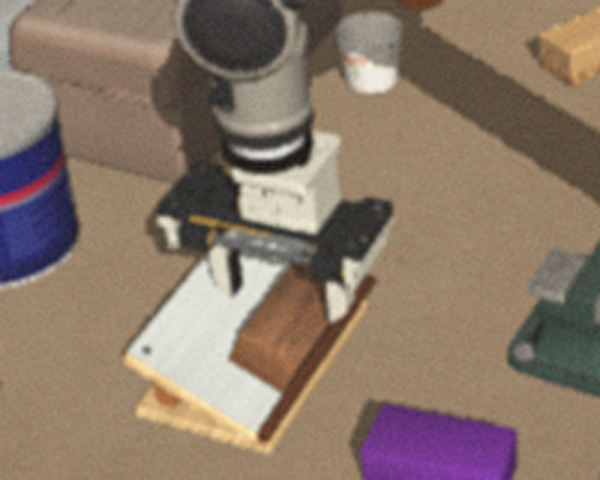

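The block now lies flat against the lip (crop 285,340). I'll retreat straight up and verify.

Emit:
apply_moves(motion="0 0 -0.01 0; 0 0 -0.03 0; 0 0 -0.05 0; 0 0 -0.05 0; 0 0 -0.02 0; 0 0 0 0; 0 0 0 0")

```text
time: 13.48
tool_pos: [514.6, 282.2, 243.6]
tcp_rot: [-3.14, 0.001, 1.661]
contact_force: [-0.8, -0.1, -1.3]
grip_width: 91.7
finger_force: 0.0
```

Emit:
apply_moves(motion="0.06 0 0 0; 0.06 0 0 0; 0.06 0 0 0; 0.05 0 0 0; 0 0 0 0; 0 0 0 0")

```text
time: 14.22
tool_pos: [494.2, 510.9, 242.7]
tcp_rot: [-3.139, 0.002, 1.661]
contact_force: [-0.4, -0.9, 0.3]
grip_width: 91.9
finger_force: 0.0
```

```bash
python3 - <<'E'
from h import *
o=bot.get_obs();print(o["time"],o["tool_pos"])
t=np.radians(5.2);g=np.array([np.cos(t),np.sin(t)]);y=np.array([-g[1],g[0]])
for n in("side","top"):
    c=bot.capture(n)
    if n=="side": cv2.imwrite("pics/side4.png",cv2.resize(c["img"][180:360,120:340],None,fx=3,fy=3,interpolation=cv2.INTER_CUBIC))
    for k in("walnut_block","stand"):
      for d in bot.cut_out(c,k):
        M=pts(c,d["pixels"]);G=M[:,:2]@g;Y=M[:,:2]@y
        if d["p"]>.3: print(n,k,round(d["p"],2),d["point"],np.percentile(Y,[2,50,98]).round(),np.percentile(G,[2,98]).round(),np.percentile(M[:,2],[2,50,98]).round())
E
```

```text
14.225 [494.19325679 510.89592839 242.72697222]
side walnut_block 0.72 [361.0, 182.4] [-523. -485. -463.] [281. 393.] [ 2. 20. 45.]
side walnut_block 0.61 [266.1, 329.9] [283. 326. 342.] [306. 421.] [ 8. 45. 50.]
side walnut_block 0.59 [211.4, 288.9] [183. 257. 296.] [501. 563.] [48. 81. 97.]
side stand 0.68 [199.7, 302.5] [131. 300. 345.] [504. 636.] [ 4. 54. 88.]
top walnut_block 0.93 [410.0, 241.9] [-562. -518. -473.] [271. 385.] [15. 44. 51.]
top walnut_block 0.81 [147.3, 230.5] [276. 302. 334.] [303. 420.] [ 5. 44. 50.]
top walnut_block 0.77 [170.7, 176.8] [175. 233. 291.] [498. 561.] [42. 83. 97.]
top stand 0.68 [176.0, 159.6] [127. 226. 338.] [503. 632.] [31. 65. 86.]
```

View pics/side4.png

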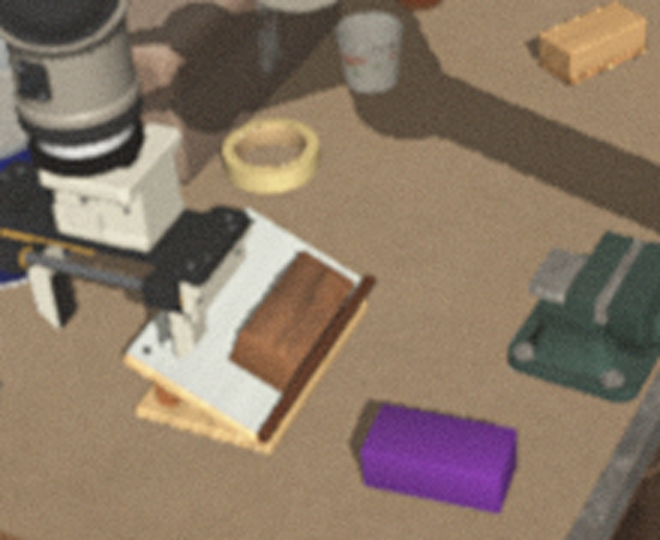

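The block (crop 295,320) is flat, against the lip and centred: block mid y 233, stand mid y 233. Its top edge is at 97 mm, as expected, and the gripper is clear at z 243.

```bash
python3 -c "
from plant import bot
print(bot.close_job())"
```

```text
the job is handed in; nothing more can be done
None
```

The walnut block lies flat on the slope against the lip, centred on the stand's width and released. I left the sanding block alone and handed the job in at about 14 s.

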